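# Turn the truffle dish for the pass

## Task

Lift the white truffle dish by its arched handle off the cork trivet, carry it over the middle of the black slate and turn it about a quarter turn, so that its red knob points to the slate's brass-strip side. Keep the dish level and the truffle in the middle of it all the way, leave everything else on the bench alone, and finish while still holding the dish in the gripper, level and still, clear of the slate by about 10 cm; do not set it down.

Things in the scene. Friction and masses are not known exactly. Their poses are not given: they have to be found in the camera images.
- dish_grip (a point): Middle of the black grip (56 mm long, 12 wide, 16 high) at the top of the dish's steel arched handle, on the dish's axis, 120 mm above the underside of its foot. The arch (8 mm rod) spans the dish along x, uprights at x = +-78 mm; 74 mm from here down to the truffle's top. Axes are the dish's: x along the grip toward the red knob, z up. Fingers close along y.
- dish_centre (a point): Middle of the dish's hollow face, on its axis, 8 mm above the underside of the foot. The face is flat to 16 mm from the axis, then rises gently, steeper outward, to the rim at 82 mm, 24 mm above the underside. Axes are the dish's.
- dish_red (a point): Centre of the red knob (ball of 24 mm) on the dish's rim, at the foot of the handle's red-sleeved upright, 84 mm from the dish's axis along its +x and 30 mm above the underside. Axes are the dish's.
- dish: White round loose dish, about 0.4 kg, 164 mm across, with a flat foot 84 mm across. Origin at the middle of the underside of the foot; x toward the red knob, z up.
- truffle_center (a point): Centre of the dark brown truffle, a loose hard ball 38 mm across (25 g) that lies in the dish and rolls when the dish is tipped or jerked.
- truffle: The truffle as a body; its axes turn as it rolls and mean nothing.
- trivet: Fixed cork disc, 116 mm across, 18 mm high, on which the dish stands at the start; origin at the middle of its underside, on the bench.
- slate: Fixed black slate, 200 mm square and 10 mm thick, origin at the middle of its underside. A brass strip (16 by 130 mm, flush) lies along its +x side, 82 mm from the middle: its +x axis points from the middle to the strip.
- slate_top (a point): Middle of the slate's upper face, 10 mm above the bench; axes as the slate's.
- sauce: Bystander: dark red sauce bottle, 56 mm across, 172 mm high; origin at the middle of its underside.
- jar: Bystander: amber jar with white lid, 72 mm across, 105 mm high; origin under its middle.
- mill: Bystander: dark wooden pepper mill, 52 mm across, 152 mm high; origin under its middle.
- ramekin: Bystander: white ramekin, 84 mm across, 45 mm high; origin under its middle.
- shot: Bystander: small steel cup, 48 mm across, 60 mm high, standing between the trivet and the slate; origin under its middle.
- spoon: Bystander: steel spoon lying on the bench.
There are look-alikes about, which are no part of the job. There is more than one size of the truffle; the job needs the smaller.

How it is judged:
On the way:
1. the dish is lifted off the trivet with the truffle in its middle (height (world z) of dish above 0.045 m and contact force between dish and the fingers above 1 N and contact force between dish and trivet below 0.05 N and horizontal distance between truffle_center and dish_centre below 0.03 m), for 0.2 s.
At the end, for the whole second after the job is handed in: Only the fingers carry the dish, still: foot 60-150 mm above the slate's top, middle within 30 mm of over the slate's middle, red knob toward the brass strip within 0.15 rad, tilt under 0.09 rad, truffle nearly still within 25 mm of the dish's middle (contact force between dish and the fingers above 1 N and contact force between dish and slate below 0.05 N and contact force between dish and trivet below 0.05 N and z of dish in the frame of slate_top between 0.06 and 0.15 m and horizontal distance between dish_centre and slate_top below 0.03 m and angle between the x axis of dish and the x axis of slate, either way round below 0.15 rad and x of dish_red in the frame of slate above 0.03 m and angle between dish's own z axis and vertical below 0.09 rad and horizontal distance between truffle_center and dish_centre below 0.025 m and distance between truffle_center and dish_centre below 0.035 m and linear speed of dish below 0.03 m/s and linear speed of truffle below 0.08 m/s); the arm keeps its last pose, push and grip.
It fails at once if the dish is tipped (more than 0.26 rad) (angle between dish's own z axis and vertical above 0.26 rad).
It fails at once if the truffle leaves the middle of the dish (more than 50 mm off) or the dish altogether (distance between truffle_center and dish_centre above 0.055 m).
It fails at once if a bystander is disturbed (moved more than 25 mm) (distance of any of sauce, jar, mill, ramekin, shot, spoon from where it was at the start of the episode above 0.025 m).
It also fails if it takes over 58 s, if anything falls off the work surface, if the arm or the gripper's body presses on something with over 40 N, if the wrist force passes 120 N, or if a joint passes its speed limit or range.

## Robot

A 6-joint arm with a two-finger parallel gripper is mounted at the origin on the work surface. World frame = base frame: x ahead of the robot, y to its left, z up, the work surface at z = 0. Lengths are in m, angles in rad, forces in N, time in s.
With the tool pointing down it reaches from about 0.275 to 0.875 m from the base axis. Payload 12.5 kg.
Tool frame: the origin (TCP) lies at the very end of the fingers, on their centre line; the grasp point (between the pads) lies 19 mm behind it; z points along the fingers, y is the line along which they close (so a half turn about z gives the same grasp; the last joint's range is limited). The gripper opens to 85 mm and grips with 20 to 120 N. Pads are 22 mm wide; open, the fingers measure 114 mm over their backs; the gripper's body (76 mm by 85 mm) begins 54 mm behind the grasp point. The pads swing forward as they close: fully open they stand 13 mm farther back than shut.
Start: joints at [1.1, 0.351, 1.652, -0, 1.139, -0.085], TCP at [0.207, 0.51, 0.231] pointing down, gripper open.
Joint ranges: [-2.75, 2.75], [-0.79, 2.1], [0.01, 2.65], [-1.57, 4.71], [0.07, 3.14], [-2.87, 2.87]. Speed limits (rad/s): [2.22, 2.22, 2.79, 3.14, 3.14, 3.14].

## Interface

Orientations are given as a unit quaternion [x, y, z, w].
In Python, from bench import env gives the robot as it stands.
- The arm moves only by the shell command python3 -m inch 'ROWS'. ROWS is JSON, one flat list of numbers, 7 for each row, row after row: the shift along the tool's x, y, z in m, then the turn, a rotation vector about the tool's x, y, z in rad, then the closure in counts, from 0 (fully open) to 255 (shut). In form: [x, y, z, ax, ay, az, grip, x, y, z, ax, ay, az, grip, ...]. A call has 1 to 5 rows; each row shifts and turns the commanded pose from where the row before left it, along the tool's axes as they then stand; what a row does not reach is not made up. A row lasts 1/12 s, in which the tool goes at most 41.7 mm and 7.16 degrees, less where a joint would pass 70% of its speed; a pose out of reach is approached as far as the arm can. A call with a gripper value outside its range is refused whole. The fingers move at their own pace and stop on an object; the grip force is fixed at half the most. Time passes only in rows, so rows that do not move let the fingers close. It gives the time, the measured TCP pose, the force, the opening and the grip force at its end, in the units of the state.
- env.observe(): the state, without advancing time (a new reading comes with each control period).
- env.capture(name): name is "side" or "top" or "wrist"; returns a dict with "frame" (384x512x3 uint8, blue, green, red), "fx", "fy", "cx", "cy" (pixels), "dist_coeffs" ([k1, k2, p1, p2, k3] as OpenCV has them; the pictures are not rectified), "R" (3x3) and "t" (3): a world point X has camera coordinates R X + t; the wrist camera has in their place "hand_eye" (4x4, takes a point from camera to tool coordinates, whose origin is the TCP and whose axes are the flange's). Camera axes: x right, y down, z forward; pixel columns grow to the right and rows downward; lengths in m; the calibration is good to about 2 mm. A picture is of the moment at which its call begins: read the wrist's pose just before it. There is no depth.
- env.job_done(): hands the job in; it is judged then, once.
The state is a dict: "time_s": time; "joint_positions": joint angles; "qd": joint speeds; "joint_efforts": joint torques, N m; "ee_pos": TCP position; "ee_rot": TCP orientation; "force": force on the tool from outside, world axes, zero at the start; "ft_torque": the same for the moment, N m; "opening": finger opening in m; "finger_force": force on a finger pad.
Only numpy, scipy, OpenCV 4.12 (cv2) and the standard library are available. Lean on these libraries where they do the work, as an engineer would, in place of code of your own. Each camera call takes 0.05 s, during which the arm holds its last target. There are 200 camera calls.

## Working session

There is one attempt and no reset: what is moved stays moved. The work goes in short steps, Python scripts to look and compute and a shell command to move; the robot and the scene stay as the last step left them, time stands still between calls to the robot, and variables do not carry over. Pictures are saved under pics/ and viewed, at most 10 in all, crops included, and the job is handed in when it is done.

```bash
ls; mkdir -p pics
python3 - <<'E'
from bench import env
import cv2,json,numpy as np
o=env.observe();print({k:np.round(v,3).tolist() for k,v in o.items()})
for n in("top","side"):
    c=env.capture(n);cv2.imwrite(f"pics/{n}0.png",c["frame"])
    print(n,c["fx"],c["cx"],c["cy"],np.round(c["dist_coeffs"],3),np.round(-np.array(c["R"]).T@c["t"],3))
E
```

```text
pics
{'time_s': 0.0, 'joint_positions': [1.1, 0.351, 1.652, -0.0, 1.139, -0.085], 'qd': [0.001, 0.0, 0.001, 0.002, 0.0, 0.001], 'joint_efforts': [0.0, -50.612, -29.14, -0.0, 0.005, -0.0], 'ee_pos': [0.207, 0.509, 0.231], 'ee_rot': [0.192, 0.981, -0.001, -0.0], 'force': [-0.423, -0.31, -0.551], 'ft_torque': [-0.017, 0.007, 0.008], 'finger_force': 0.0, 'opening': 0.086}
top 461.6461704150339 252.63231956178385 188.94595847518605 [-0.028  0.     0.     0.     0.   ] [ 0.397 -0.004  1.566]
side 500.04139155165103 255.0534768180562 190.93062909482686 [-0.019  0.     0.     0.     0.   ] [-0.068 -0.757  1.075]
```

View pics/top0.png

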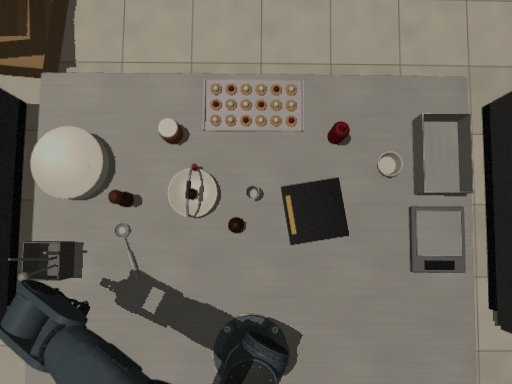

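View pics/side0.png

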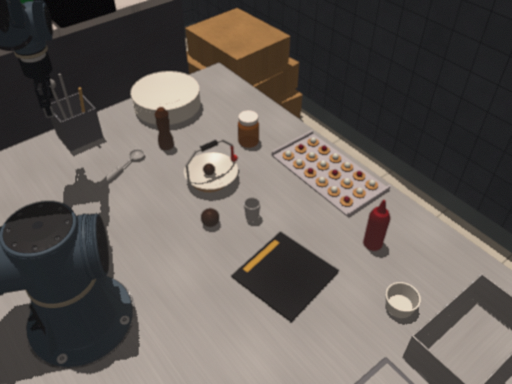

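Candidates, as top-view pixels:
- **Dish:** the handled dish with the small truffle and red knob is at (193,192). The white plate stack at (67,162) and the ramekin at (390,164) could be mistaken for it.
- **Truffle:** the small one is in the dish at about (192,194). The larger look-alike lies on the bench at (236,225).
- **Slate:** it's at (315,211), with its brass strip on the left at (291,214).

I choose the handled dish and will check it in a close crop.

```bash
cat > h.py <<'E'
import cv2,numpy as np
def ray(c,uv):
    K=np.array([[c["fx"],0,c["cx"]],[0,c["fy"],c["cy"]],[0,0,1]])
    p=cv2.undistortPoints(np.float64([[uv]]),K,np.float64(c["dist_coeffs"]))[0,0]
    R=np.array(c["R"]);t=np.array(c["t"])
    return -R.T@t, R.T@np.array([*p,1.])
def plane(c,uv,z):
    o,d=ray(c,uv);return o+d*(z-o[2])/d[2]
def tri(c1,u1,c2,u2):
    o1,d1=ray(c1,u1);o2,d2=ray(c2,u2)
    s=np.linalg.lstsq(np.c_[d1,-d2],o2-o1,rcond=None)[0]
    a,b=o1+d1*s[0],o2+d2*s[1];return (a+b)/2,np.linalg.norm(a-b)
def blob(m,roi):
    x0,y0,x1,y1=roi;k=np.zeros(m.shape,np.uint8);k[y0:y1,x0:x1]=m[y0:y1,x0:x1]
    n,l,s,ce=cv2.connectedComponentsWithStats(k)
    if n<2:return None
    i=1+np.argmax(s[1:,4]);return ce[i],s[i,4],(l==i).astype(np.uint8)
E
python3 - <<'E'
from bench import env
from h import *
T=env.capture("top");S=env.capture("side")
def red(f):
    h=cv2.cvtColor(f,cv2.COLOR_BGR2HSV);return (((h[...,0]<8)|(h[...,0]>172))&(h[...,1]>150)&(h[...,2]>70)).astype(np.uint8)
def yel(f):
    h=cv2.cvtColor(f,cv2.COLOR_BGR2HSV);return ((abs(h[...,0].astype(int)-20)<8)&(h[...,1]>120)&(h[...,2]>100)).astype(np.uint8)
rt=blob(red(T["frame"]),(180,155,210,180));rs=blob(red(S["frame"]),(225,145,245,170));print(rt[:2],rs[:2])
print("red",tri(T,rt[0],S,rs[0]))
bt=blob(yel(T["frame"]),(280,185,305,240));bs=blob(yel(S["frame"]),(240,235,285,275));print(bt[:2],bs[:2])
print("brass",tri(T,bt[0],S,bs[0]))
for n,c,roi in(("T",T,(270,170,360,250)),("S",S,(225,225,345,325))):
    m=(c["frame"].max(2)<60).astype(np.uint8)|yel(c["frame"]);b=blob(m,roi)
    r=cv2.minAreaRect(cv2.findContours(b[2],0,2)[0][0]);bx=cv2.boxPoints(r)
    print(n,b[0],b[1],bx.tolist()); print([plane(c,p,.01).round(3).tolist() for p in [b[0],*bx]])
a=cv2.resize(T["frame"][150:230,150:260],None,fx=5,fy=5,interpolation=2);b=cv2.resize(S["frame"][130:200,170:250],None,fx=5,fy=5,interpolation=2)
w=np.zeros((400,800,3),np.uint8);w[:,:400]=cv2.resize(T["frame"][150:230,155:235],(400,400));w[:350,400:]=b;cv2.imwrite("pics/crop1.png",w)
E
```

```text
(array([194.66666667, 165.6       ]), np.int32(15)) (array([233.5       , 156.69230769]), np.int32(26))
red (array([0.60971024, 0.1929326 , 0.05443954]), np.float64(0.0060258536427414905))
(array([290.51396648, 214.5027933 ]), np.int32(179)) (array([260.49469965, 255.55123675]), np.int32(283))
brass (array([ 0.45478407, -0.12877984,  0.01032813]), np.float64(0.0022762333424687716))
T [314.7431918  210.76193265] 3415 [[280.43243408203125, 186.5946044921875], [338.97296142578125, 176.83782958984375], [348.64862060546875, 234.89187622070312], [290.10809326171875, 244.64865112304688]]
[[0.469, -0.211, 0.01], [0.55, -0.095, 0.01], [0.585, -0.294, 0.01], [0.389, -0.325, 0.01], [0.355, -0.128, 0.01]]
S [285.49099385 276.02818394] 4719 [[231.70260620117188, 276.38665771484375], [273.9330749511719, 221.48699951171875], [337.8215637207031, 270.6319580078125], [295.5910949707031, 325.5316162109375]]
[[0.463, -0.219, 0.01], [0.354, -0.134, 0.01], [0.56, -0.058, 0.01], [0.58, -0.291, 0.01], [0.388, -0.341, 0.01]]
```

View pics/crop1.png

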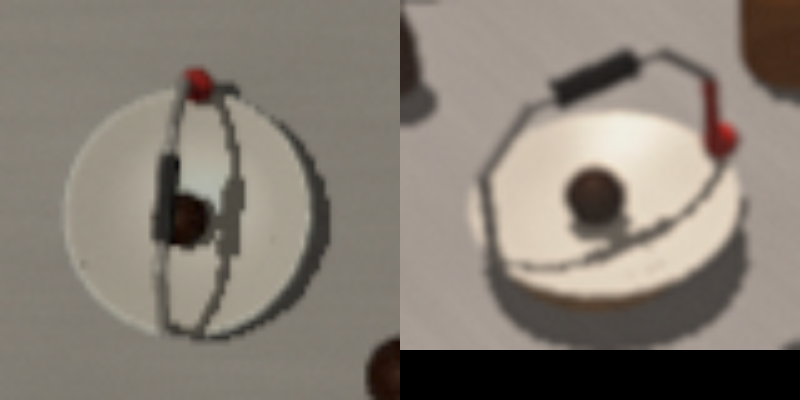

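The crop confirms the choice: a dish with an arched handle, the truffle in its middle and the red knob at its top end. The black grip is at about (188,189.5) in the top view, with ends at (188.8,180.5) and (187.1,197.9). In the side view it's at (209.2,145.8), with ends at (201.6,149) and (217.2,142.3).

Run:
```python
from bench import env
from h import *
from scipy.spatial.transform import Rotation as Rn
T=env.capture("top");S=env.capture("side")
print("grip",tri(T,(188.0,189.3),S,(209.2,145.8)))
a=tri(T,(188.8,180.5),S,(217.2,142.3));b=tri(T,(187.1,197.9),S,(201.6,149));print("ends",a,b)
d=a[0]-b[0];print("yaw deg",np.degrees(np.arctan2(d[1],d[0])))
h=cv2.cvtColor(T["frame"],cv2.COLOR_BGR2HSV)
m=((h[...,1]<60)&(h[...,2]>165)).astype(np.uint8);b=blob(m,(160,160,225,225))
e=cv2.minEnclosingCircle(cv2.findContours(b[2],0,2)[0][0]);print("rim",e,plane(T,e[0],.042))
o=env.observe();M=Rn.from_quat(o["ee_rot"]).as_matrix();print(o["ee_pos"],M.round(3).tolist())
W=env.capture("wrist");print(np.round(W["hand_eye"],3).tolist(),W["fx"]); cv2.imwrite("pics/w0.png",W["frame"])
```

```text
grip (array([0.52590334, 0.19974872, 0.13702133]), np.float64(6.859508960609625e-05))
ends (array([0.55331387, 0.19793635, 0.13725936]), np.float64(0.00034111129854418715)) (array([0.49963027, 0.20148445, 0.13751682]), np.float64(0.0013365664264941189))
yaw deg -3.78133717605642
rim ((203.5, 194.0), 20.304039001464844) [0.51940145 0.16153619 0.042     ]
[0.20691093 0.50948318 0.23114269] [[-0.926, 0.376, -0.0], [0.376, 0.926, -0.0], [0.0, -0.0, -1.0]]
[[0.0, -0.959, -0.283, 0.073], [1.0, 0.0, -0.0, 0.0], [0.001, -0.283, 0.959, -0.143], [0.0, 0.0, 0.0, 1.0]] 266.51167122186996
```

```bash
python3 -m inch '[-0.0275,-0.011,0,0,0,0,0,-0.0275,-0.011,0,0,0,0,0,-0.0275,-0.011,0,0,0,0,0,-0.0275,-0.011,0,0,0,0,0,-0.0275,-0.011,0,0,0,0,0]'
python3 -m inch '[-0.0275,-0.011,0,0,0,0,0,-0.0275,-0.011,0,0,0,0,0,-0.0275,-0.011,0,0,0,0,0,-0.0275,-0.011,0,0,0,0,0,-0.0275,-0.011,0,0,0,0,0]'
python3 -m inch '[-0.0275,-0.011,0,0,0,0,0,-0.0275,-0.011,0,0,0,0,0,-0.0275,-0.011,0,0,0,0,0,-0.0275,-0.011,0,0,0,0,0,-0.0275,-0.011,0,0,0,0,0]'
python3 -m inch '[0,0,0,0,0,0.12,0,0,0,0,0,0,0.12,0,0,0,0,0,0,0.12,0,0,0,0,0,0,0.12,0,0,0,0,0,0,0.12,0]'
python3 -m inch '[0,0,0,0,0,0.12,0,0,0,0,0,0,0.12,0,0,0,0,0,0,0.12,0,0,0,0,0,0,0.12,0,0,0,0,0,0,0.12,0]'
python3 -m inch '[0,0,0,0,0,0.12,0,0,0,0,0,0,0.12,0,0,0,0,0,0,0.12,0,0,0,0,0,0,0.12,0,0,0,0,0,0,0.12,0]'
python3 -m inch '[0,0,0,0,0,0.12,0,0,0,0,0,0,0.12,0,0,0,0,0,0,0.12,0,0,0,0,0,0,0.12,0,0,0,0,0,0,0.12,0]'
python3 -m inch '[0,0,0,0,0,0.12,0,0,0,0,0,0,0.12,0,0,0,0,0,0,0.12,0,0,0,0,0,0,0.06,0,0,0,0,0,0,0,0]'
cat >> h.py <<'E'
from scipy.spatial.transform import Rotation as Rn
def wristcam(env):
    o=env.observe();W=env.capture("wrist");H=np.array(W["hand_eye"])
    M=np.eye(4);M[:3,:3]=Rn.from_quat(o["ee_rot"]).as_matrix();M[:3,3]=o["ee_pos"]
    C=np.linalg.inv(M@H);W["R"]=C[:3,:3];W["t"]=C[:3,3];return o,W,M
def proj(c,P):
    K=np.array([[c["fx"],0,c["cx"]],[0,c["fy"],c["cy"]],[0,0,1]])
    return cv2.projectPoints(np.float64([P]),cv2.Rodrigues(np.array(c["R"]))[0],np.array(c["t"]),K,np.float64(c["dist_coeffs"]))[0].ravel()
E
python3 - <<'E'
from bench import env
from h import *
o,W,M=wristcam(env);print(o["time_s"],M.round(3).tolist(),o["joint_positions"])
print(proj(W,(.526,.2,.137)));cv2.imwrite("pics/w1.png",W["frame"])
E
```

```text
time_s: 0.77
ee_pos: [0.3144, 0.4058, 0.2313]
ee_rot: [0.192, 0.981, 0.0, 0.0]
force: [0.5, 0.5, 0.0]
opening: 0.0856
finger_force: 0.0
time_s: 1.18
ee_pos: [0.4212, 0.303, 0.2314]
ee_rot: [0.192, 0.981, 0.0, 0.0]
force: [0.4, 1.2, -0.8]
opening: 0.0854
finger_force: 0.0
time_s: 1.6
ee_pos: [0.5279, 0.2003, 0.2313]
ee_rot: [0.192, 0.981, 0.0, 0.0]
force: [-0.7, 1.0, -0.8]
opening: 0.085
finger_force: 0.0
time_s: 2.02
ee_pos: [0.527, 0.2014, 0.2312]
ee_rot: [0.476, 0.88, -0.0, -0.0]
force: [-0.3, -0.8, -0.1]
opening: 0.0857
finger_force: 0.0
time_s: 2.43
ee_pos: [0.527, 0.2015, 0.2313]
ee_rot: [0.714, 0.7, -0.0, -0.0]
force: [0.8, -0.7, -0.4]
opening: 0.0854
finger_force: 0.0
time_s: 2.85
ee_pos: [0.527, 0.2015, 0.2312]
ee_rot: [0.889, 0.457, -0.0, -0.0]
force: [-0.1, 0.3, 0.0]
opening: 0.0854
finger_force: 0.0
time_s: 3.27
ee_pos: [0.527, 0.2014, 0.2312]
ee_rot: [0.985, 0.174, -0.0, 0.0]
force: [-0.1, 0.0, 0.1]
opening: 0.0853
finger_force: 0.0
time_s: 3.68
ee_pos: [0.527, 0.2015, 0.2313]
ee_rot: [0.999, -0.033, -0.0, 0.0]
force: [-0.6, -0.7, 1.1]
opening: 0.0853
finger_force: 0.0
3.6833 [[0.998, -0.067, -0.0, 0.527], [-0.067, -0.998, -0.0, 0.201], [-0.0, 0.0, -1.0, 0.231], [0.0, 0.0, 0.0, 1.0]] [ 2.82666429e-01  3.76519395e-01  1.61432934e+00 -3.68783827e-06
  1.15081410e+00  1.92036883e+00]
[259.97168045 190.48642612]
```

View pics/w1.png

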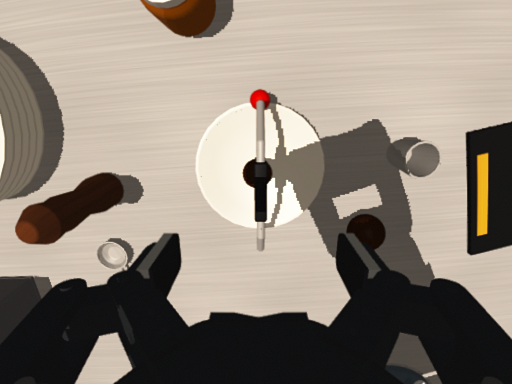

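The wrist view shows the grip centred at about (260.5,192), against a prediction of (260,190.5). Its axis is vertical in the picture, the truffle sits under it at (257,173) and the red knob is at (260,99). I'll descend and close the fingers.

```bash
python3 -m inch '[0,0.001,0.014,0,0,0,0,0,0,0.014,0,0,0,0,0,0,0.014,0,0,0,0,0,0,0.014,0,0,0,0,0,0,0.014,0,0,0,0]'
python3 -m inch '[0,0,0.014,0,0,0,0,0,0,0.014,0,0,0,0,0,0,0.014,0,0,0,0,0,0,0,0,0,0,0,0,0,0,0,0,0,0]'
python3 -m inch '[0,0,0,0,0,0,100,0,0,0,0,0,0,180,0,0,0,0,0,0,200,0,0,0,0,0,0,210,0,0,0,0,0,0,220]'
python3 -m inch '[0,0,0,0,0,0,230,0,0,0,0,0,0,240,0,0,0,0,0,0,255,0,0,0,0,0,0,255,0,0,0,0,0,0,255]'
python3 -m inch '[0,0,0,0,0,0,255,0,0,0,0,0,0,255,0,0,0,0,0,0,255,0,0,0,0,0,0,255,0,0,0,0,0,0,255]'
python3 - <<'E'
from bench import env
from h import *
o,W,M=wristcam(env);print(M.round(4).tolist(),o["ft_torque"]);cv2.imwrite("pics/w2.png",W["frame"])
E
```

```text
time_s: 4.15
ee_pos: [0.5269, 0.2005, 0.1606]
ee_rot: [1.0, -0.031, 0.0, -0.0]
force: [1.5, 0.0, -0.3]
opening: 0.0853
finger_force: 0.0
time_s: 4.57
ee_pos: [0.5268, 0.2004, 0.1191]
ee_rot: [1.0, -0.031, -0.001, 0.0]
force: [-0.2, 0.0, 0.6]
opening: 0.0852
finger_force: 0.0
time_s: 4.98
ee_pos: [0.5271, 0.2005, 0.1197]
ee_rot: [0.999, -0.032, 0.0, -0.0]
force: [-1.4, -0.0, 0.9]
opening: 0.0254
finger_force: 0.0
time_s: 5.4
ee_pos: [0.5271, 0.2003, 0.1196]
ee_rot: [0.999, -0.032, 0.0, 0.0]
force: [-0.9, -4.7, 4.8]
opening: 0.0109
finger_force: 59.4
time_s: 5.82
ee_pos: [0.5271, 0.2002, 0.1196]
ee_rot: [0.999, -0.032, 0.0, 0.0]
force: [-0.6, -4.1, 5.6]
opening: 0.0109
finger_force: 59.4
[[0.9979, -0.0641, 0.0003, 0.5271], [-0.0641, -0.9979, -0.0004, 0.2002], [0.0003, 0.0003, -1.0, 0.1196], [0.0, 0.0, 0.0, 1.0]] [-0.72672075  0.15658212  0.00560841]
```

View pics/w2.png

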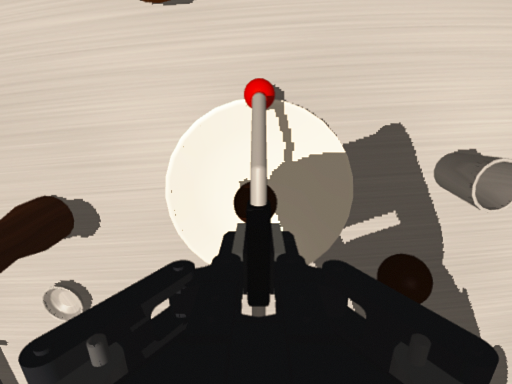

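The grip is firm: opening 10.9 mm and 59 N on the pads. The truffle shows at (255,203), on the dish's axis, so I'll lift smoothly.

```bash
python3 -m inch '[0,0,-0.001,0,0,0,255,0,0,-0.003,0,0,0,255,0,0,-0.005,0,0,0,255,0,0,-0.007,0,0,0,255,0,0,-0.009,0,0,0,255]'
python3 -m inch '[0,0,-0.01,0,0,0,255,0,0,-0.01,0,0,0,255,0,0,-0.01,0,0,0,255,0,0,-0.009,0,0,0,255,0,0,-0.008,0,0,0,255]'
python3 -m inch '[0,0,-0.007,0,0,0,255,0,0,-0.006,0,0,0,255,0,0,-0.004,0,0,0,255,0,0,-0.003,0,0,0,255,0,0,-0.002,0,0,0,255]'
python3 -m inch '[0,0,0,0,0,0,255,0,0,0,0,0,0,255,0,0,0,0,0,0,255,0,0,0,0,0,0,255,0,0,0,0,0,0,255]'
python3 - <<'E'
from bench import env
from h import *
o,W,M=wristcam(env);print(M.round(4).tolist(),o["ft_torque"]);S=env.capture("side")["frame"]
w=np.zeros((384,800,3),np.uint8);w[:,:384]=W["frame"][:,64:448];w[:,400:784]=cv2.resize(S[95:223,150:278],(384,384));cv2.imwrite("pics/l1.png",w)
E
```

```text
time_s: 6.28
ee_pos: [0.5266, 0.2005, 0.1445]
ee_rot: [0.999, -0.032, -0.001, 0.0]
force: [-0.2, -0.2, -5.3]
opening: 0.0114
finger_force: 58.4
time_s: 6.7
ee_pos: [0.5271, 0.2005, 0.1926]
ee_rot: [0.999, -0.032, 0.0, -0.0]
force: [0.4, 0.4, -4.0]
opening: 0.0106
finger_force: 58.4
time_s: 7.12
ee_pos: [0.5269, 0.2005, 0.2135]
ee_rot: [0.999, -0.032, -0.0, 0.0]
force: [-0.5, -0.2, -5.0]
opening: 0.0109
finger_force: 58.5
time_s: 7.53
ee_pos: [0.5269, 0.2005, 0.2131]
ee_rot: [0.999, -0.032, -0.0, 0.0]
force: [-0.1, 0.3, -5.1]
opening: 0.0112
finger_force: 58.5
[[0.9979, -0.0642, -0.0003, 0.5269], [-0.0642, -0.9979, -0.0001, 0.2005], [-0.0003, 0.0001, -1.0, 0.2131], [0.0, 0.0, 0.0, 1.0]] [ 0.05464035 -0.01726856 -0.04419292]
```

View pics/l1.png

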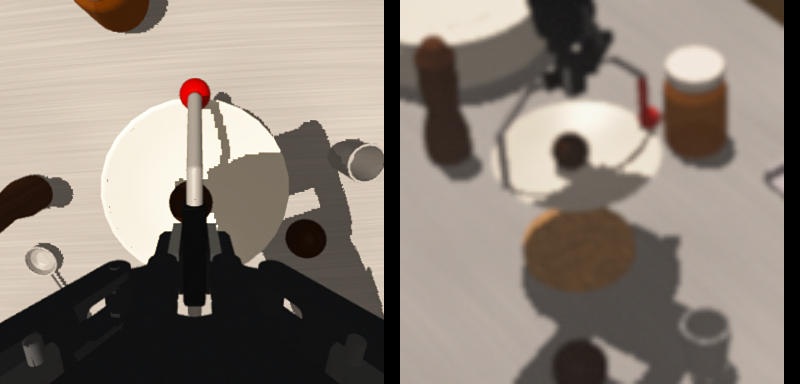

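The dish is off the trivet and level, with the truffle central. The clear view ahead lets me carry it gently at no more than 8 mm per row. The move is about 0.414 m along tool y and -0.030 m along tool x, before the turn.

```bash
python3 -m inch '[0,0.001,0,0,0,0,255,0,0.002,0,0,0,0,255,0,0.003,0,0,0,0,255,0,0.004,0,0,0,0,255,-0.0005,0.005,0,0,0,0,255]'
python3 -m inch '[-0.0005,0.006,0,0,0,0,255,-0.0006,0.007,0,0,0,0,255,-0.0006,0.008,0,0,0,0,255,-0.0006,0.008,0,0,0,0,255,-0.0006,0.008,0,0,0,0,255]'
python3 -m inch '[-0.0006,0.008,0,0,0,0,255,-0.0006,0.008,0,0,0,0,255,-0.0006,0.008,0,0,0,0,255,-0.0006,0.008,0,0,0,0,255,-0.0006,0.008,0,0,0,0,255]'
python3 -m inch '[-0.0006,0.008,0,0,0,0,255,-0.0006,0.008,0,0,0,0,255,-0.0006,0.008,0,0,0,0,255,-0.0006,0.008,0,0,0,0,255,-0.0006,0.008,0,0,0,0,255]'
python3 -m inch '[-0.0006,0.008,0,0,0,0,255,-0.0006,0.008,0,0,0,0,255,-0.0006,0.008,0,0,0,0,255,-0.0006,0.008,0,0,0,0,255,-0.0006,0.008,0,0,0,0,255]'
python3 -m inch '[-0.0006,0.008,0,0,0,0,255,-0.0006,0.008,0,0,0,0,255,-0.0006,0.008,0,0,0,0,255,-0.0006,0.008,0,0,0,0,255,-0.0006,0.008,0,0,0,0,255]'
python3 -m inch '[-0.0006,0.008,0,0,0,0,255,-0.0006,0.008,0,0,0,0,255,-0.0006,0.008,0,0,0,0,255,-0.0006,0.008,0,0,0,0,255,-0.0006,0.008,0,0,0,0,255]'
python3 -m inch '[-0.0006,0.008,0,0,0,0,255,-0.0006,0.008,0,0,0,0,255,-0.0006,0.008,0,0,0,0,255,-0.0006,0.008,0,0,0,0,255,-0.0006,0.008,0,0,0,0,255]'
python3 -m inch '[-0.0006,0.008,0,0,0,0,255,-0.0006,0.008,0,0,0,0,255,-0.0006,0.008,0,0,0,0,255,-0.0006,0.008,0,0,0,0,255,-0.0006,0.008,0,0,0,0,255]'
python3 -m inch '[-0.0006,0.008,0,0,0,0,255,-0.0006,0.008,0,0,0,0,255,-0.0006,0.008,0,0,0,0,255,-0.0006,0.008,0,0,0,0,255,-0.0006,0.008,0,0,0,0,255]'
python3 -m inch '[-0.0006,0.008,0,0,0,0,255,-0.0006,0.008,0,0,0,0,255,-0.0006,0.007,0,0,0,0,255,-0.0006,0.006,0,0,0,0,255,-0.0006,0.005,0,0,0,0,255]'
python3 -m inch '[0,0.004,0,0,0,0,255,0,0.003,0,0,0,0,255,0,0.002,0,0,0,0,255,0,0.001,0,0,0,0,255,0,0,0,0,0,0,255]'
python3 - <<'E'
from bench import env
from h import *
o,W,M=wristcam(env);print(M.round(4).tolist(),o["joint_positions"]);cv2.imwrite("pics/w3.png",W["frame"])
E
```

```text
time_s: 8.05
ee_pos: [0.5255, 0.1851, 0.2133]
ee_rot: [0.999, -0.032, 0.0, -0.0]
force: [0.1, -0.2, -5.0]
opening: 0.0112
finger_force: 58.4
time_s: 8.47
ee_pos: [0.5201, 0.1478, 0.2133]
ee_rot: [0.999, -0.032, 0.0, 0.0]
force: [0.2, 0.9, -5.5]
opening: 0.011
finger_force: 58.4
time_s: 8.88
ee_pos: [0.5145, 0.1083, 0.2133]
ee_rot: [0.999, -0.032, 0.0, -0.0]
force: [-0.3, 0.2, -4.8]
opening: 0.0112
finger_force: 58.4
time_s: 9.3
ee_pos: [0.509, 0.0686, 0.2133]
ee_rot: [0.999, -0.032, 0.0, -0.0]
force: [-0.7, -0.1, -5.1]
opening: 0.0111
finger_force: 58.4
time_s: 9.72
ee_pos: [0.5034, 0.0288, 0.2133]
ee_rot: [0.999, -0.032, -0.0, -0.0]
force: [-0.5, 0.3, -5.0]
opening: 0.0111
finger_force: 58.4
time_s: 10.13
ee_pos: [0.4979, -0.0109, 0.2133]
ee_rot: [0.999, -0.032, -0.0, 0.0]
force: [0.7, -0.2, -3.2]
opening: 0.0111
finger_force: 58.4
time_s: 10.55
ee_pos: [0.4923, -0.0506, 0.2133]
ee_rot: [0.999, -0.032, -0.0, -0.0]
force: [-0.2, 0.0, -5.6]
opening: 0.0111
finger_force: 58.4
time_s: 10.97
ee_pos: [0.4868, -0.0903, 0.2133]
ee_rot: [0.999, -0.032, 0.0, 0.0]
force: [-0.8, -0.1, -4.1]
opening: 0.0109
finger_force: 58.4
time_s: 11.38
ee_pos: [0.4812, -0.1301, 0.2133]
ee_rot: [0.999, -0.032, 0.0, 0.0]
force: [0.4, -0.4, -4.6]
opening: 0.0111
finger_force: 58.4
time_s: 11.8
ee_pos: [0.4756, -0.1698, 0.2133]
ee_rot: [0.999, -0.032, 0.0, -0.0]
force: [0.5, -0.4, -4.7]
opening: 0.0109
finger_force: 58.4
time_s: 12.22
ee_pos: [0.4704, -0.2034, 0.2133]
ee_rot: [0.999, -0.032, -0.0, 0.0]
force: [0.2, -1.1, -4.4]
opening: 0.0111
finger_force: 58.4
time_s: 12.63
ee_pos: [0.47, -0.2127, 0.2133]
ee_rot: [0.999, -0.032, -0.0, -0.0]
force: [-0.3, 1.0, -5.4]
opening: 0.0109
finger_force: 58.4
[[0.9979, -0.0641, -0.0, 0.47], [-0.0641, -0.9979, 0.0001, -0.2127], [-0.0, -0.0001, -1.0, 0.2133], [0.0, 0.0, 0.0, 1.0]] [-5.15338466e-01  3.09535238e-01  1.75867343e+00  4.82603825e-05
  1.07343745e+00  1.11962490e+00]
```

View pics/w3.png

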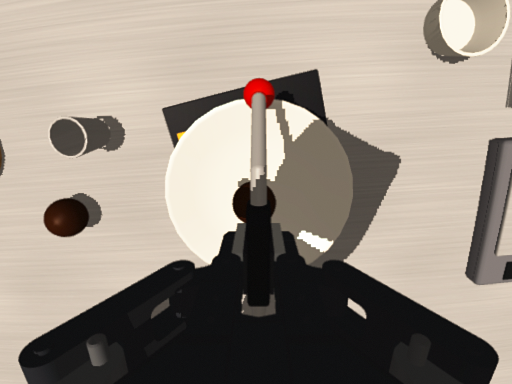

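The dish is over the slate, level, with the truffle still at (255,203). The brass strip shows on the left at (180,135), so I'll turn by -1.81 rad about tool z.

```bash
python3 -m inch '[0,0,0,0,0,-0.02,255,0,0,0,0,0,-0.04,255,0,0,0,0,0,-0.06,255,0,0,0,0,0,-0.06,255,0,0,0,0,0,-0.06,255]'
python3 -m inch '[0,0,0,0,0,-0.06,255,0,0,0,0,0,-0.06,255,0,0,0,0,0,-0.06,255,0,0,0,0,0,-0.06,255,0,0,0,0,0,-0.06,255]'
python3 -m inch '[0,0,0,0,0,-0.06,255,0,0,0,0,0,-0.06,255,0,0,0,0,0,-0.06,255,0,0,0,0,0,-0.06,255,0,0,0,0,0,-0.06,255]'
python3 -m inch '[0,0,0,0,0,-0.06,255,0,0,0,0,0,-0.06,255,0,0,0,0,0,-0.06,255,0,0,0,0,0,-0.06,255,0,0,0,0,0,-0.06,255]'
python3 -m inch '[0,0,0,0,0,-0.06,255,0,0,0,0,0,-0.06,255,0,0,0,0,0,-0.06,255,0,0,0,0,0,-0.06,255,0,0,0,0,0,-0.06,255]'
python3 -m inch '[0,0,0,0,0,-0.06,255,0,0,0,0,0,-0.06,255,0,0,0,0,0,-0.06,255,0,0,0,0,0,-0.06,255,0,0,0,0,0,-0.05,255]'
python3 -m inch '[0,0,0,0,0,-0.04,255,0,0,0,0,0,-0.02,255,0,0,0,0,0,-0.02,255,0,0,0,0,0,0,255,0,0,0,0,0,0,255]'
python3 -m inch '[0,0,0,0,0,0,255,0,0,0,0,0,0,255,0,0,0,0,0,0,255,0,0,0,0,0,0,255,0,0,0,0,0,0,255]'
python3 -m inch '[0,0,0,0,0,0,255,0,0,0,0,0,0,255,0,0,0,0,0,0,255,0,0,0,0,0,0,255,0,0,0,0,0,0,255]'
python3 - <<'E'
from bench import env
from h import *
o,W,M=wristcam(env);print(M.round(4).tolist(),o["ft_torque"])
print("tool x yaw",np.degrees(np.arctan2(M[1,0],M[0,0])))
S=env.capture("side")["frame"]
w=np.zeros((384,800,3),np.uint8);w[:,:384]=W["frame"][:,64:448];w[:,400:784]=cv2.resize(S[160:320,205:365],(384,384));cv2.imwrite("pics/f1.png",w)
f=W["frame"].astype(int)
m=(f.max(2)<75)&(f[...,2]-f[...,0]>8);m=m.astype(np.uint8);b=blob(m,(215,165,300,225))
if b:
  print("truffle px",b[:2]);p=plane(W,b[0],M[2,3]+.019-.120+.027);print("offset from TCP",(p-M[:3,3])[:2])
E
```

```text
time_s: 13.1
ee_pos: [0.47, -0.2125, 0.2133]
ee_rot: [0.996, 0.09, 0.0, -0.0]
force: [-0.5, 0.2, -4.1]
opening: 0.0109
finger_force: 58.4
time_s: 13.52
ee_pos: [0.47, -0.2125, 0.2133]
ee_rot: [0.971, 0.238, -0.0, -0.0]
force: [-0.2, 0.4, -4.4]
opening: 0.0113
finger_force: 58.4
time_s: 13.93
ee_pos: [0.4699, -0.2125, 0.2133]
ee_rot: [0.925, 0.38, -0.0, -0.0]
force: [-0.1, 0.4, -5.3]
opening: 0.0109
finger_force: 58.4
time_s: 14.35
ee_pos: [0.47, -0.2125, 0.2133]
ee_rot: [0.858, 0.514, 0.0, 0.0]
force: [0.2, -0.9, -4.9]
opening: 0.0111
finger_force: 58.4
time_s: 14.77
ee_pos: [0.47, -0.2125, 0.2133]
ee_rot: [0.771, 0.637, 0.0, -0.0]
force: [-0.5, -0.4, -4.3]
opening: 0.0112
finger_force: 58.4
time_s: 15.18
ee_pos: [0.47, -0.2125, 0.2133]
ee_rot: [0.671, 0.741, 0.0, 0.0]
force: [0.5, -0.3, -6.1]
opening: 0.0109
finger_force: 58.4
time_s: 15.6
ee_pos: [0.4699, -0.2127, 0.2133]
ee_rot: [0.643, 0.766, -0.0, 0.0]
force: [-0.4, 0.4, -4.3]
opening: 0.011
finger_force: 58.4
time_s: 16.02
ee_pos: [0.4699, -0.2127, 0.2133]
ee_rot: [0.643, 0.766, 0.0, 0.0]
force: [0.4, 0.3, -5.1]
opening: 0.0111
finger_force: 58.4
time_s: 16.43
ee_pos: [0.4699, -0.2127, 0.2133]
ee_rot: [0.643, 0.766, -0.0, 0.0]
force: [0.2, 0.9, -3.8]
opening: 0.0111
finger_force: 58.4
[[-0.1741, 0.9847, 0.0, 0.4699], [0.9847, 0.1741, -0.0001, -0.2127], [-0.0001, 0.0, -1.0, 0.2133], [0.0, 0.0, 0.0, 1.0]] [-0.00424163  0.0268441   0.01702217]
tool x yaw 100.02733693306452
truffle px (array([241.14225941, 201.13807531]), np.int32(478))
offset from TCP [-0.01460057 -0.00573316]
```

View pics/f1.png

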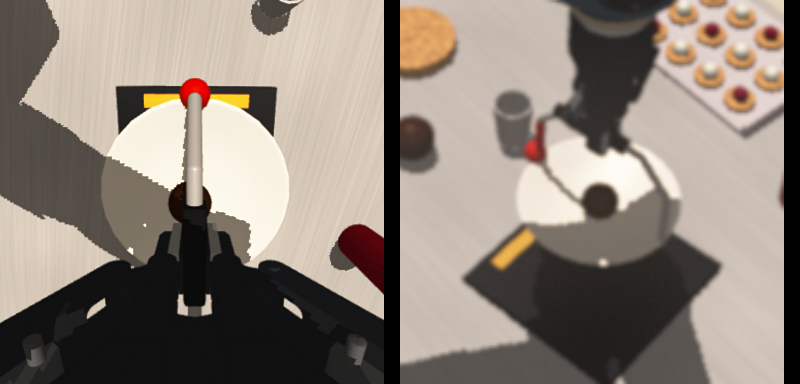

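The red knob is at (195,95), centred over the brass strip. The dish is level, the truffle is steady at (190,202) and the foot is about 0.10 m above the slate. I'm handing it in.

```bash
python3 -c "
from bench import env
print(env.job_done())"
```

```text
the job is handed in; nothing more can be done
None
```

I handed the job in with the dish still in the gripper, level and about 10 cm above the middle of the slate. The red knob points to the brass strip and the truffle is in the middle; the hand-in gave no verdict.

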